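# Lids back on the canisters

### The job

The canister set has been washed and dried, and its four lids are still piled up on the worktop. Take the pile apart and put each lid back on the canister of its own size, fully down on the rim all round. The canisters, the honey jar and the spice jar stay standing where they are.

Things in the scene. Friction and masses are not known exactly. Their poses are not given: they have to be found in the camera images.
- lid_xs: Smallest lid: white enamel cap, dark hem, 64 mm outside, 25 mm tall; skirt 59 mm inside, 22 mm deep. On its flat top a round wooden knob 18 mm tall, 28 mm wide at 7 to 15 mm up, on a 19 mm foot. Origin: centre of the skirt's lower edge, z up (flat top z=25, knob top z=43 mm). Top of the pile; each lid stands loosely on the next larger one, over its knob, 25 mm apart.
- lid_s: Second smallest lid: white enamel cap, dark hem, 80 mm outside, 25 mm tall; skirt 75 mm inside, 22 mm deep. On its flat top a round wooden knob 18 mm tall, 28 mm wide at 7 to 15 mm up, on a 19 mm foot. Origin: centre of the skirt's lower edge, z up (flat top z=25, knob top z=43 mm). Second from the top of the pile; each lid stands loosely on the next larger one, over its knob, 25 mm apart.
- lid_m: Second largest lid: white enamel cap, dark hem, 96 mm outside, 25 mm tall; skirt 91 mm inside, 22 mm deep. On its flat top a round wooden knob 18 mm tall, 28 mm wide at 7 to 15 mm up, on a 19 mm foot. Origin: centre of the skirt's lower edge, z up (flat top z=25, knob top z=43 mm). Third from the top of the pile; each lid stands loosely on the next larger one, over its knob, 25 mm apart.
- lid_l: Largest lid: white enamel cap, dark hem, 112 mm outside, 25 mm tall; skirt 107 mm inside, 22 mm deep. On its flat top a round wooden knob 18 mm tall, 28 mm wide at 7 to 15 mm up, on a 19 mm foot. Origin: centre of the skirt's lower edge, z up (flat top z=25, knob top z=43 mm). Bottom of the pile, on the worktop; each lid stands loosely on the next larger one, over its knob, 25 mm apart.
- canister_xs: Smallest canister: open white enamel tin, body 64 mm wide, 74 mm tall, loose. Its top 24 mm are a neck tapering from 54 to 48 mm (dark rim, wall 3 mm). Its own lid, of the body's width, goes over the neck until its flat top rests on the rim: the lid's origin is then 52 mm above the canister's. Origin: centre of the underside, z up.
- canister_s: Second smallest canister: open white enamel tin, body 80 mm wide, 82 mm tall, loose. Its top 24 mm are a neck tapering from 70 to 64 mm (dark rim, wall 3 mm). Its own lid, of the body's width, goes over the neck until its flat top rests on the rim: the lid's origin is then 60 mm above the canister's. Origin: centre of the underside, z up.
- canister_m: Second largest canister: open white enamel tin, body 96 mm wide, 90 mm tall, loose. Its top 24 mm are a neck tapering from 86 to 80 mm (dark rim, wall 3 mm). Its own lid, of the body's width, goes over the neck until its flat top rests on the rim: the lid's origin is then 68 mm above the canister's. Origin: centre of the underside, z up.
- canister_l: Largest canister: open white enamel tin, body 112 mm wide, 98 mm tall, loose. Its top 24 mm are a neck tapering from 102 to 96 mm (dark rim, wall 3 mm). Its own lid, of the body's width, goes over the neck until its flat top rests on the rim: the lid's origin is then 76 mm above the canister's. Origin: centre of the underside, z up.
- honey_jar: A bystander: squarish glass jar with a black twist lid, 71 x 71 x 110 mm, loose. Origin: centre of the underside, z up.
- spice_jar: A bystander: spice jar with a red cap, 45 mm in diameter, 106 mm tall, loose. Origin: centre of the underside, z up.
Things that resemble listed ones, but are neither listed nor needed, are in the scene too. What is shaped like the lid_xs but blue or red is not meant.

How it is judged:
At the end, for the whole second after the job is handed in: Each lid sits on the canister of its own size: centred within 8 mm, resting on the rim within 4 mm of the fully seated height, level with it within 0.06 rad, released and at rest (below 20 mm/s). Every canister is upright and, like the honey jar and the spice jar, within 30 mm of where it stood (horizontal distance between lid_xs and canister_xs below 0.008 m and z of lid_xs in the frame of canister_xs between 0.048 and 0.056 m and angle between the z axis of lid_xs and the z axis of canister_xs, either way round below 0.06 rad and angle between each of lid_xs, lid_s, lid_m, lid_l's own z axis and vertical below 0.1 rad and angle between each of canister_xs, canister_s, canister_m, canister_l's own z axis and vertical below 0.06 rad and distance of each of canister_xs, canister_s, canister_m, canister_l, honey_jar, spice_jar from where it was at the start of the episode below 0.03 m and linear speed of each of lid_xs, canister_xs, lid_s, canister_s, lid_m, canister_m, lid_l, canister_l below 0.02 m/s and horizontal distance between lid_s and canister_s below 0.008 m and z of lid_s in the frame of canister_s between 0.056 and 0.064 m and angle between the z axis of lid_s and the z axis of canister_s, either way round below 0.06 rad and horizontal distance between lid_m and canister_m below 0.008 m and z of lid_m in the frame of canister_m between 0.064 and 0.072 m and angle between the z axis of lid_m and the z axis of canister_m, either way round below 0.06 rad and horizontal distance between lid_l and canister_l below 0.008 m and z of lid_l in the frame of canister_l between 0.072 and 0.08 m and angle between the z axis of lid_l and the z axis of canister_l, either way round below 0.06 rad and angle between each of honey_jar, spice_jar's own z axis and vertical below 0.15 rad); the robot touches nothing.
It fails at once if the honey jar is knocked over or pushed more than 30 mm away (angle between honey_jar's own z axis and vertical above 0.5 rad or distance of honey_jar from where it was at the start of the episode above 0.03 m).
It fails at once if the spice jar is knocked over or pushed more than 30 mm away (angle between spice_jar's own z axis and vertical above 0.5 rad or distance of spice_jar from where it was at the start of the episode above 0.03 m).
It fails at once if a canister is knocked over or pushed more than 30 mm away (angle between any of canister_xs, canister_s, canister_m, canister_l's own z axis and vertical above 0.5 rad or distance of any of canister_xs, canister_s, canister_m, canister_l from where it was at the start of the episode above 0.03 m).
It also fails if it takes over 106 s, if anything falls off the work surface, if the arm or the gripper's body presses on something with over 40 N, if the wrist force passes 120 N, or if a joint passes its speed limit or range.

### The arm

A 6-joint arm with a two-finger parallel gripper is mounted at the origin on a cart in front of the work surface, level with it; the furniture and walls round the work are solid. World frame = base frame: x ahead of the robot, y to its left, z up, the work surface at z = 0. Lengths are in m, angles in rad, forces in N, time in s.
With the tool pointing down it reaches from about 0.225 to 0.875 m from the base axis. Payload 3.4 kg.
Tool frame: the origin (TCP) lies at the very end of the fingers, on their centre line; the grasp point (between the pads) lies behind it (manip.grasp_offset is the z of the grasp point in the tool frame, in m); z points along the fingers, y is the line along which they close (so a half turn about z gives the same grasp; the last joint's range is limited). The gripper opens to 85 mm and grips with 20 to 120 N. Pads are 22 mm wide; open, the fingers measure 114 mm over their backs; the gripper's body (76 mm by 85 mm) begins 54 mm behind the grasp point. The pads swing forward as they close: fully open they stand 13 mm farther back than shut.
Start: joints at [1.115, 0.276, 1.505, -0, 1.361, -0.121], TCP at [0.189, 0.543, 0.231] pointing down, gripper open.
Joint ranges: [-2.89, 2.89], [-0.75, 2.08], [0.22, 2.7], [-1.18, 4.32], [0.11, 2.71], [-2.7, 2.7]. Speed limits (rad/s): [2.57, 2.57, 3.14, 3.14, 3.14, 3.14].

### API

Orientations are given as a unit quaternion [w, x, y, z].
In Python, from rig import manip gives the robot as it stands.
- The arm moves only by the shell command python3 -m pendant 'ROWS' [FORCE]. ROWS is JSON, a list of rows, each an object of numbers: "dx", "dy", "dz": the shift along the tool's x, y, z in m; "rx", "ry", "rz": the turn, a rotation vector about the tool's x, y, z in degrees; "hand": the finger opening in m, from 0 to 0.0854. In form: [{"dx": .., "dy": .., "dz": .., "rx": .., "ry": .., "rz": .., "hand": ..}, ...]. A call has 1 to 12 rows; each row shifts and turns the commanded pose from where the row before left it, along the tool's axes as they then stand; what a row does not reach is not made up. A row lasts 1/12 s, in which the tool goes at most 41.7 mm and 7.16 degrees, less where a joint would pass 70% of its speed; a pose out of reach is approached as far as the arm can. A call is refused whole if a number of a shift passes 0.0417 or a number of a turn 7.16, either way. A call with a gripper value outside its range is refused whole. The fingers move at their own pace and stop on an object; FORCE is the grip in N (left out, the last holds). Time passes only in rows, so rows that do not move let the fingers close. It gives the time, the measured TCP pose, the force, the opening and the grip force at its end, in the units of the state.
- manip.get_state(): the state, without advancing time (a new reading comes with each control period).
- manip.get_image(name): name is "scene" or "top" or "wrist"; returns a dict with "frame" (400x640x3 uint8, red, green, blue), "fx", "fy", "cx", "cy" (pixels), "position" and "attitude" of the camera in the world; the wrist camera has in their place "mount" (4x4, takes a point from camera to tool coordinates, whose origin is the TCP and whose axes are the flange's). Camera axes: x right, y up, looking along -z (the intrinsics and any distortion apply to the point x, -y, -z); pixel columns grow to the right and rows downward; lengths in m; the calibration is good to about 2 mm. A picture is of the moment at which its call begins: read the wrist's pose just before it. There is no depth.
- manip.sign_off(): hands the job in; it is judged then, once.
The state is a dict: "clock": time; "qpos": joint angles; "qd": joint speeds; "effort": joint torques, N m; "position": TCP position; "ee_rot": TCP orientation; "contact_force": force on the tool from outside, world axes, zero at the start; "moment": the same for the moment, N m; "width": finger opening in m; "gripper_force": force on a finger pad.
Only numpy, scipy, OpenCV 4.12 (cv2) and the standard library are available. Lean on these libraries where they do the work, as an engineer would, in place of code of your own. Each camera call takes 0.05 s, during which the arm holds its last target. There are 200 camera calls.

## Working session

There is one attempt and no reset: what is moved stays moved. The work goes in short steps, Python scripts to look and compute and a shell command to move; the robot and the scene stay as the last step left them, time stands still between calls to the robot, and variables do not carry over. Pictures are saved under pics/ and viewed, at most 14 in all, crops included, and the job is handed in when it is done.

```bash
ls; mkdir -p pics
python3 - <<'E'
from rig import manip
import cv2
s=manip.get_state();print({k:s[k] for k in('clock','position','ee_rot','width','qpos')},manip.grasp_offset)
for n in('scene','top'):
    d=manip.get_image(n);cv2.imwrite(f'pics/{n}0.png',cv2.cvtColor(d['frame'],cv2.COLOR_RGB2BGR))
    print(n,{k:v for k,v in d.items() if k!='frame'})
E
```

```text
pics
{'clock': 0.0, 'position': array([0.18872157, 0.54259054, 0.23044291]), 'ee_rot': array([-2.53194747e-04,  1.66633443e-01,  9.86018494e-01, -8.72400434e-04]), 'width': 0.08552277331403339, 'qpos': array([ 1.11497358e+00,  2.76587768e-01,  1.50613542e+00, -1.10360017e-05,
        1.36068623e+00, -1.20991521e-01])} -0.0187
scene {'fx': 368.93794587253734, 'fy': 368.93794587253734, 'cx': 320.1106188429186, 'cy': 196.89951863344484, 'position': array([ 0.06618365, -0.44610334,  0.79842502]), 'attitude': array([ 0.86841864,  0.33027881, -0.12286746, -0.3488102 ])}
top {'fx': 454.811295083884, 'fy': 454.811295083884, 'cx': 325.22560074714477, 'cy': 204.8249541976563, 'position': array([0.39381575, 0.03610409, 1.41279183]), 'attitude': array([ 0.70757675,  0.01857959, -0.03069813, -0.70572485])}
```

View pics/scene0.png

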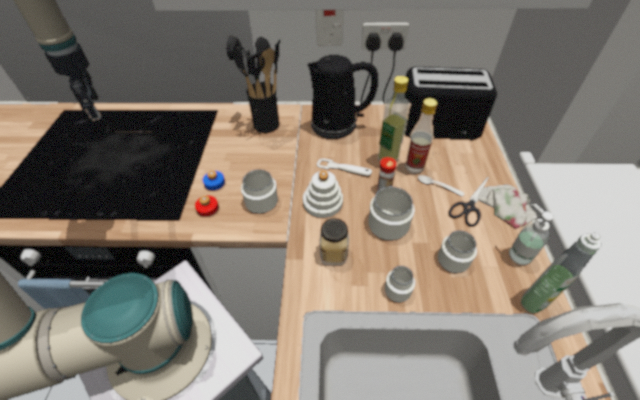

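View pics/top0.png

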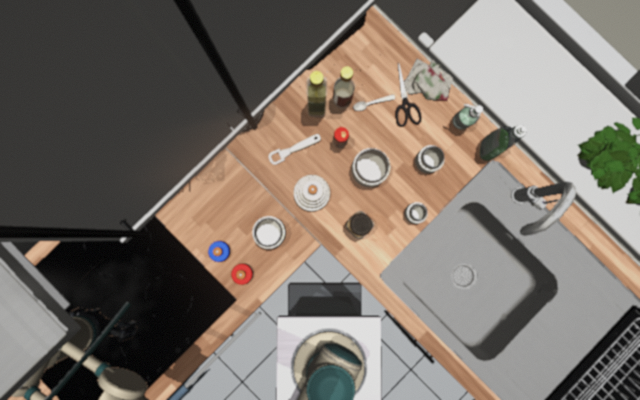

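The top view shows the lid pile at about (312,193). The open tins are at (371,167), (269,233), (430,158) and (416,213), the honey jar at (360,225) and the spice jar at (341,135). The blue (219,251) and red (242,274) lids are decoys. Next, an enlarged crop to confirm the sizes and rims.

```bash
cat > h.py <<'E'
from rig import manip
import cv2, numpy as np
from scipy.spatial.transform import Rotation as Ro
q2R=lambda q: Ro.from_quat(np.r_[q[1:],q[0]]).as_matrix()
def cam(n):
    s=manip.get_state(); d=manip.get_image(n)
    if n=='wrist':
        M=np.array(d['mount']); R=q2R(s['ee_rot']); d['R']=R@M[:3,:3]; d['p']=R@M[:3,3]+s['position']
    else: d['R']=q2R(d['attitude']); d['p']=np.array(d['position'])
    d['bgr']=cv2.cvtColor(d['frame'],cv2.COLOR_RGB2BGR); return d
def ray(d,uv,z):
    r=d['R']@np.array([(uv[0]-d['cx'])/d['fx'],-(uv[1]-d['cy'])/d['fy'],-1]); return d['p']+r*(z-d['p'][2])/r[2]
def proj(d,P):
    c=d['R'].T@(np.array(P)-d['p']); return np.array([d['cx']-d['fx']*c[0]/c[2], d['cy']+d['fy']*c[1]/c[2]])
E
python3 - <<'E'
from h import *
d=cam('top'); np.savez('pics/top.npz',f=d['bgr'],R=d['R'],p=d['p'])
cv2.imwrite('pics/crop1.png',cv2.resize(d['bgr'][115:265,240:450],None,fx=3.8,fy=3.8,interpolation=cv2.INTER_CUBIC))
d2=cam('scene')
for n,uv,h,D in [('l',(371,167),.098,.096),('m',(269,233),.09,.08),('s',(430,158),.082,.064),('xs',(416,213),.074,.048),('knob',(312,189),.118,.028)]:
    P=ray(d,uv,h); print(n,P.round(3),'rim px',D/(d['p'][2]-h)*d['fx'],'scene',proj(d2,P).round(1),'wrist reach',np.hypot(*P[:2]).round(3))
w=cam('wrist');print(w['fx'],w['mount'])
E
```

```text
l [ 0.597 -0.12   0.098] rim px 33.20821097032443 scene [389.5 200. ] wrist reach 0.609
m [0.404 0.176 0.09 ] rim px 27.506144883371494 scene [256.4 180. ] wrist reach 0.441
s [ 0.627 -0.297  0.082] rim px 21.87263426515018 scene [456.2 238.9] wrist reach 0.694
xs [ 0.464 -0.255  0.074] rim px 16.306450148454342 scene [397.3 272.2] wrist reach 0.53
knob [0.529 0.052 0.118] rim px 9.835338785840849 scene [322.4 172.8] wrist reach 0.532
300.4484579283181 [[-9.49650851e-05  9.45200137e-01  3.26491489e-01  8.51123533e-02]
 [ 9.99998446e-01  6.64482421e-04 -1.63282645e-03 -1.52408187e-04]
 [-1.76029564e-03  3.26490826e-01 -9.45198731e-01 -1.43455488e-01]
 [ 0.00000000e+00  0.00000000e+00  0.00000000e+00  1.00000000e+00]]
```

View pics/crop1.png

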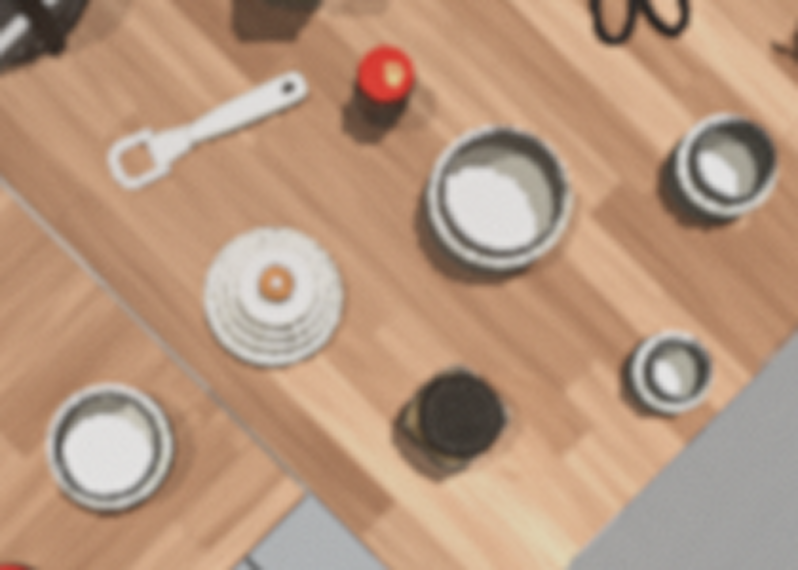

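The four tins are confirmed by the outer widths of their shoulders in the top image, measured against expected: l 37.9 against 38 px, m 32.6 against 32.4, s 26.6 against 26.9, xs 22.6 against 21.4. In the crop the pile's knob is at (276,283), and the only lids that could be mistaken for it are the red and blue ones. Next I move above the pile.

```bash
python3 -m pendant '[{"dx":-0.015,"dy":-0.011,"hand":0.05},{"dx":-0.03,"dy":-0.022},{"dx":-0.03,"dy":-0.022},{"dx":-0.03,"dy":-0.022},{"dx":-0.03,"dy":-0.022},{"dx":-0.03,"dy":-0.022},{"dx":-0.03,"dy":-0.022},{"dx":-0.03,"dy":-0.022},{"dx":-0.03,"dy":-0.022},{"dx":-0.03,"dy":-0.022},{"dx":-0.03,"dy":-0.022},{"dx":-0.03,"dy":-0.022}]' 20
python3 -m pendant '[{"dx":-0.03,"dy":-0.022},{"dx":-0.03,"dy":-0.022},{"dx":-0.03,"dy":-0.022},{"dx":-0.03,"dy":-0.022},{"dx":-0.015,"dy":-0.011},{},{},{}]'
python3 - <<'E'
from h import *
w=cam('wrist'); cv2.imwrite('pics/w1.png',w['bgr'])
s=manip.get_state(); print(s['position'],s['contact_force'],s['clock'])
R=q2R(s['ee_rot'])
print(proj(w,s['position']+R@[0,0,.11]), proj(w,[.529,.052,.118]))
E
```

```text
[0.18886347 0.54294022 0.23101796] [-0.41555771  0.10878371  0.34940078] 0.3
[324.80513611 199.15765345] [ 77.52896303 520.24006352]invalid input
invalid input
```

View pics/w1.png

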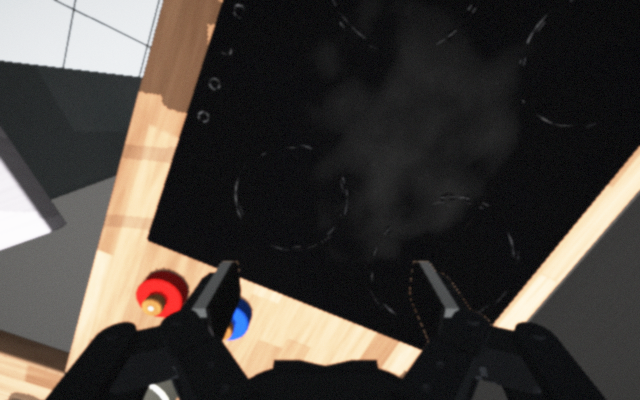

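The wrist picture shows the hob, with the fingertips at about (230,265) and (425,265), so the arm hasn't moved. The call was rejected, so I'll try rows with every key given.

```bash
python3 -m pendant '[{"dx":-0.015,"dy":-0.011,"dz":0,"rx":0,"ry":0,"rz":0,"hand":0.05}]' 20; python3 -m pendant '[{"dx":-0.015,"dy":-0.011,"dz":0.0,"rx":0.0,"ry":0.0,"rz":0.0,"hand":0.05}]'; python3 -m pendant 2>&1 | head
```

```text
clock: 0.38
position: [0.1984, 0.5297, 0.231]
ee_rot: [-0.001, 0.166, 0.986, 0.001]
contact_force: [0.3, -0.2, 0.1]
width: 0.0754
gripper_force: 0.0
clock: 0.47
position: [0.2099, 0.5126, 0.231]
ee_rot: [-0.0, 0.166, 0.986, -0.0]
contact_force: [0.4, 0.1, 0.4]
width: 0.0642
gripper_force: 0.0
invalid input
```

```bash
python3 -m pendant '[{"dx":-0.03,"dy":-0.022,"dz":0,"rx":0,"ry":0,"rz":0,"hand":0.05},{"dx":-0.03,"dy":-0.022,"dz":0,"rx":0,"ry":0,"rz":0,"hand":0.05},{"dx":-0.03,"dy":-0.022,"dz":0,"rx":0,"ry":0,"rz":0,"hand":0.05},{"dx":-0.03,"dy":-0.022,"dz":0,"rx":0,"ry":0,"rz":0,"hand":0.05},{"dx":-0.03,"dy":-0.022,"dz":0,"rx":0,"ry":0,"rz":0,"hand":0.05},{"dx":-0.03,"dy":-0.022,"dz":0,"rx":0,"ry":0,"rz":0,"hand":0.05},{"dx":-0.03,"dy":-0.022,"dz":0,"rx":0,"ry":0,"rz":0,"hand":0.05},{"dx":-0.03,"dy":-0.022,"dz":0,"rx":0,"ry":0,"rz":0,"hand":0.05},{"dx":-0.03,"dy":-0.022,"dz":0,"rx":0,"ry":0,"rz":0,"hand":0.05},{"dx":-0.03,"dy":-0.022,"dz":0,"rx":0,"ry":0,"rz":0,"hand":0.05},{"dx":-0.03,"dy":-0.022,"dz":0,"rx":0,"ry":0,"rz":0,"hand":0.05},{"dx":-0.03,"dy":-0.022,"dz":0,"rx":0,"ry":0,"rz":0,"hand":0.05}]'
python3 -m pendant '[{"dx":-0.03,"dy":-0.022,"dz":0,"rx":0,"ry":0,"rz":0,"hand":0.05},{"dx":-0.03,"dy":-0.022,"dz":0,"rx":0,"ry":0,"rz":0,"hand":0.05},{"dx":-0.03,"dy":-0.022,"dz":0,"rx":0,"ry":0,"rz":0,"hand":0.05},{"dx":0,"dy":0,"dz":0,"rx":0,"ry":0,"rz":0,"hand":0.05},{"dx":0,"dy":0,"dz":0,"rx":0,"ry":0,"rz":0,"hand":0.05},{"dx":0,"dy":0,"dz":0,"rx":0,"ry":0,"rz":0,"hand":0.05}]'
python3 - <<'E'
from h import *
w=cam('wrist'); cv2.imwrite('pics/w2.png',w['bgr'])
s=manip.get_state(); R=q2R(s['ee_rot'])
print(proj(w,s['position']+R@[0,0,.112]), proj(w,[.529,.052,.118]))
E
```

```text
clock: 1.47
position: [0.464, 0.1431, 0.2315]
ee_rot: [0.0, 0.167, 0.986, 0.0]
contact_force: [0.2, 0.8, -0.7]
width: 0.0498
gripper_force: 0.0
clock: 1.97
position: [0.5261, 0.0531, 0.231]
ee_rot: [-0.001, 0.167, 0.986, 0.0]
contact_force: [-0.6, 0.2, 0.8]
width: 0.0499
gripper_force: 0.0
[325.17017791 198.05617694] [324.51792058 201.55417854]
```

View pics/w2.png

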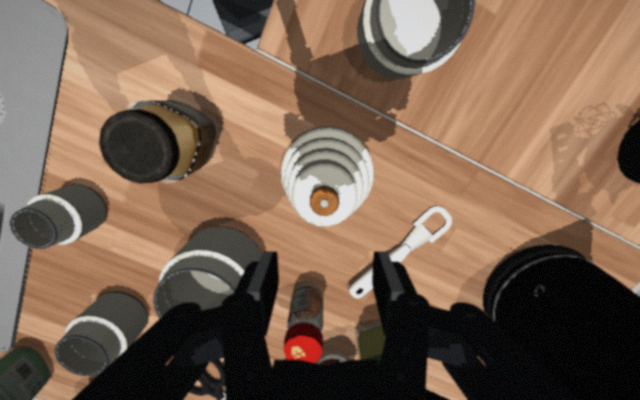

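The wrist view puts the top knob at about (325,201). The top camera's estimate projects to (324.5,201.5), so the two agree. Canister m is at (415,30), canister l at (210,275), the honey jar at (140,145) and the spice jar at (303,345). Next I refine the rim centres with ellipse fits.

```bash
cat > fit.py <<'E'
from h import *
def rims(d,lst,k=6,r=24):
    out={}
    for n,uv,h in lst:
        u0,v0=int(uv[0])-r,int(uv[1])-r
        c=cv2.resize(d['bgr'][v0:v0+2*r,u0:u0+2*r],None,fx=k,fy=k,interpolation=cv2.INTER_CUBIC)
        hsv=cv2.cvtColor(c,cv2.COLOR_BGR2HSV)
        wh=((hsv[...,1]<60)&(hsv[...,2]>130)).astype(np.uint8)
        dk=((hsv[...,1]<90)&(hsv[...,2]<115)).astype(np.uint8)
        for nm,m,z in(('shoulder',wh,h-.024),('rim',dk,h)):
            cs=cv2.findContours(m,cv2.RETR_EXTERNAL,cv2.CHAIN_APPROX_NONE)[0]
            cs=[q for q in cs if cv2.pointPolygonTest(cv2.convexHull(q),(r*k,r*k),False)>0]
            if not cs: print(n,nm,'none');continue
            q=cv2.convexHull(max(cs,key=cv2.contourArea)); e=cv2.fitEllipse(q)
            ctr=(np.array(e[0])+.5)/k-.5+[u0,v0]; P=ray(d,ctr,z)
            print(n,nm,ctr.round(1),'diam mm',(np.array(e[1])/k/d['fx']*(d['p'][2]-z)*1000).round(0),P.round(4))
            out[n,nm]=P
    return out
E
python3 - <<'E'
from fit import *
d=cam('top')
rims(d,[('l',(371.6,167.1),.098),('m',(268.9,232.6),.09),('s',(431.3,158.9),.082),('xs',(416.8,212.6),.074)])
s=manip.get_state(); w=cam('wrist')
hsv=cv2.cvtColor(w['bgr'],cv2.COLOR_BGR2HSV); m=cv2.inRange(hsv,(5,110,60),(20,255,255)); m[:,:295]=0;m[:,355:]=0;m[:170]=0;m[235:]=0
n,_,st,ct=cv2.connectedComponentsWithStats(m); i=1+st[1:,4].argmax(); print(st[i],ct[i]); P=ray(w,ct[i],.113); print('knob',P, 'tool delta',q2R(s['ee_rot']).T@(P-s['position']))
E
```

```text
l shoulder [371.1 166.2] diam mm [111. 114.] [ 0.603  -0.1229  0.074 ]
l rim none
m shoulder [269.4 230.1] diam mm [ 99. 154.] [0.4126 0.1777 0.066 ]
m rim none
s shoulder [430.7 158.8] diam mm [41. 50.] [ 0.6287 -0.3055  0.058 ]
s rim [432.1 157.1] diam mm [61. 67.] [ 0.6298 -0.3035  0.082 ]
xs shoulder [416.5 212.3] diam mm [63. 67.] [ 0.4674 -0.2622  0.05  ]
xs rim [417.5 212.1] diam mm [45. 50.] [ 0.4665 -0.2599  0.074 ]
[310 187  28  29 558] [323.14157706 200.81003584]
knob [0.52936181 0.05126038 0.113     ] tool delta [-0.00442099 -0.00142451  0.11827442]
```

```bash
python3 -m pendant '[{"dx":-0.004,"dy":-0.0014,"dz":0.02,"rx":0,"ry":0,"rz":0,"hand":0.05},{"dx":0,"dy":0,"dz":0.03,"rx":0,"ry":0,"rz":0,"hand":0.05},{"dx":0,"dy":0,"dz":0.03,"rx":0,"ry":0,"rz":0,"hand":0.05},{"dx":0,"dy":0,"dz":0.02,"rx":0,"ry":0,"rz":0,"hand":0.05},{"dx":0,"dy":0,"dz":0.015,"rx":0,"ry":0,"rz":0,"hand":0.05},{"dx":0,"dy":0,"dz":0.01,"rx":0,"ry":0,"rz":0,"hand":0.05},{"dx":0,"dy":0,"dz":0.004,"rx":0,"ry":0,"rz":0,"hand":0.05},{"dx":0,"dy":0,"dz":0,"rx":0,"ry":0,"rz":0,"hand":0.05},{"dx":0,"dy":0,"dz":0,"rx":0,"ry":0,"rz":0,"hand":0.02},{"dx":0,"dy":0,"dz":0,"rx":0,"ry":0,"rz":0,"hand":0.02},{"dx":0,"dy":0,"dz":0,"rx":0,"ry":0,"rz":0,"hand":0.02},{"dx":0,"dy":0,"dz":0,"rx":0,"ry":0,"rz":0,"hand":0.02}]' 25
python3 -m pendant '[{"dx":0,"dy":0,"dz":0,"rx":0,"ry":0,"rz":0,"hand":0.02},{"dx":0,"dy":0,"dz":0,"rx":0,"ry":0,"rz":0,"hand":0.02}]'
```

```text
clock: 3.12
position: [0.5309, 0.0504, 0.1036]
ee_rot: [0.001, 0.167, 0.986, 0.0]
contact_force: [-0.4, 0.8, 4.3]
width: 0.0262
gripper_force: 24.7
clock: 3.28
position: [0.5309, 0.0504, 0.1035]
ee_rot: [0.001, 0.167, 0.986, 0.0]
contact_force: [0.2, 1.1, 5.9]
width: 0.026
gripper_force: 24.9
```

```bash
python3 -m pendant '[{"dx":0,"dy":0,"dz":-0.003,"rx":0,"ry":0,"rz":0,"hand":0.02},{"dx":0,"dy":0,"dz":-0.005,"rx":0,"ry":0,"rz":0,"hand":0.02},{"dx":0,"dy":0,"dz":-0.012,"rx":0,"ry":0,"rz":0,"hand":0.02},{"dx":0,"dy":0,"dz":-0.02,"rx":0,"ry":0,"rz":0,"hand":0.02},{"dx":0,"dy":0,"dz":-0.03,"rx":0,"ry":0,"rz":0,"hand":0.02},{"dx":0,"dy":0,"dz":-0.03,"rx":0,"ry":0,"rz":0,"hand":0.02},{"dx":0,"dy":0,"dz":0,"rx":0,"ry":0,"rz":0,"hand":0.02},{"dx":0,"dy":0,"dz":0,"rx":0,"ry":0,"rz":0,"hand":0.02}]'
python3 - <<'E'
from h import *
s=manip.get_state(); R=q2R(s['ee_rot'])
w=cam('wrist'); cv2.imwrite('pics/w3.png',w['bgr'])
for n,P in dict(xs=(.4667,-.261,.11),s=(.6295,-.304,.12),l=(.603,-.1229,.13),m=(.406,.177,.12)).items(): print(n,(R.T@(P-s['position'])).round(3))
E
```

```text
clock: 3.95
position: [0.531, 0.0501, 0.2041]
ee_rot: [0.002, 0.167, 0.986, 0.0]
contact_force: [-0.1, 0.4, -1.0]
width: 0.0259
gripper_force: 24.7
xs [-0.041 -0.315  0.094]
s [-0.209 -0.302  0.085]
l [-0.125 -0.14   0.074]
m [0.16  0.079 0.084]
```

View pics/w3.png

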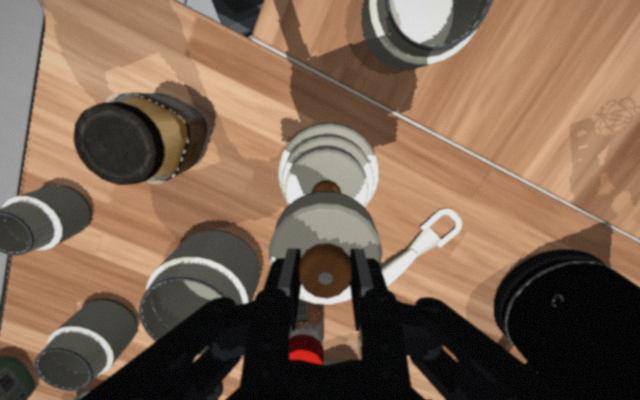

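The picture shows lid_xs alone in the fingers with its knob at (325,270), and three lids left below with the next knob at (325,187). I stop 60 mm past canister xs so its rim stays visible for a check.

```bash
python3 -m pendant '[{"dx":-0.005,"dy":-0.015,"dz":0,"rx":0,"ry":0,"rz":0,"hand":0.02},{"dx":-0.01,"dy":-0.03,"dz":0,"rx":0,"ry":0,"rz":0,"hand":0.02},{"dx":-0.01,"dy":-0.03,"dz":0,"rx":0,"ry":0,"rz":0,"hand":0.02},{"dx":-0.01,"dy":-0.03,"dz":0,"rx":0,"ry":0,"rz":0,"hand":0.02},{"dx":-0.01,"dy":-0.03,"dz":0,"rx":0,"ry":0,"rz":0,"hand":0.02},{"dx":-0.01,"dy":-0.03,"dz":0,"rx":0,"ry":0,"rz":0,"hand":0.02},{"dx":-0.01,"dy":-0.03,"dz":0,"rx":0,"ry":0,"rz":0,"hand":0.02},{"dx":-0.01,"dy":-0.03,"dz":0,"rx":0,"ry":0,"rz":0,"hand":0.02},{"dx":-0.01,"dy":-0.03,"dz":0,"rx":0,"ry":0,"rz":0,"hand":0.02},{"dx":-0.01,"dy":-0.03,"dz":0,"rx":0,"ry":0,"rz":0,"hand":0.02},{"dx":-0.006,"dy":-0.03,"dz":0,"rx":0,"ry":0,"rz":0,"hand":0.02},{"dx":0,"dy":0,"dz":0,"rx":0,"ry":0,"rz":0,"hand":0.02}]'
python3 -m pendant '[{"dx":0,"dy":0,"dz":0,"rx":0,"ry":0,"rz":0,"hand":0.02},{"dx":0,"dy":0,"dz":0,"rx":0,"ry":0,"rz":0,"hand":0.02}]'
python3 - <<'E'
from h import *
s=manip.get_state(); R=q2R(s['ee_rot'])
w=cam('wrist'); cv2.imwrite('pics/w4.png',w['bgr'])
print('xs pred',proj(w,(.4667,-.261,.074)),(R.T@(np.array((.4667,-.261,.11))-s['position'])).round(4),'knobtop',proj(w,s['position']+R@[0,0,-.0145]),'lid bottom',proj(w,s['position']+R@[0,0,.0285]))
E
```

```text
clock: 5.0
position: [0.5203, -0.2858, 0.1997]
ee_rot: [-0.002, 0.169, 0.986, -0.001]
contact_force: [1.2, 0.9, -0.9]
width: 0.0264
gripper_force: 24.8
clock: 5.17
position: [0.5208, -0.2795, 0.2005]
ee_rot: [-0.002, 0.167, 0.986, 0.001]
contact_force: [0.1, 0.5, -1.4]
width: 0.0264
gripper_force: 24.8
xs pred [324.00832913 132.00619169] [ 0.0569 -0.0005  0.0907] knobtop [324.87859799 278.68461804] lid bottom [324.78866002 240.08257234]
```

View pics/w4.png

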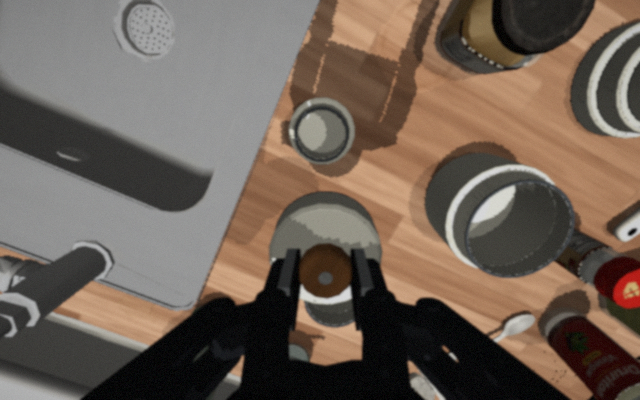

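The rim of canister xs appears at (323,131), against the predicted (324,132). The held lid is centred at about (326,240), as expected. I move over the canister and lower.

```bash
python3 -m pendant '[{"dx":0.015,"dy":0,"dz":0,"rx":0,"ry":0,"rz":0,"hand":0.02},{"dx":0.025,"dy":0,"dz":0,"rx":0,"ry":0,"rz":0,"hand":0.02},{"dx":0.017,"dy":-0.001,"dz":0.01,"rx":0,"ry":0,"rz":0,"hand":0.02},{"dx":0,"dy":0,"dz":0.025,"rx":0,"ry":0,"rz":0,"hand":0.02},{"dx":0,"dy":0,"dz":0.025,"rx":0,"ry":0,"rz":0,"hand":0.02},{"dx":0,"dy":0,"dz":0.02,"rx":0,"ry":0,"rz":0,"hand":0.02},{"dx":0,"dy":0,"dz":0.01,"rx":0,"ry":0,"rz":0,"hand":0.02},{"dx":0,"dy":0,"dz":0,"rx":0,"ry":0,"rz":0,"hand":0.02},{"dx":0,"dy":0,"dz":0,"rx":0,"ry":0,"rz":0,"hand":0.02}]'
python3 -m pendant '[{"dx":0,"dy":0,"dz":0.005,"rx":0,"ry":0,"rz":0,"hand":0.02},{"dx":0,"dy":0,"dz":0.005,"rx":0,"ry":0,"rz":0,"hand":0.02},{"dx":0,"dy":0,"dz":0.005,"rx":0,"ry":0,"rz":0,"hand":0.02},{"dx":0,"dy":0,"dz":0.005,"rx":0,"ry":0,"rz":0,"hand":0.02},{"dx":0,"dy":0,"dz":0.003,"rx":0,"ry":0,"rz":0,"hand":0.02},{"dx":0,"dy":0,"dz":0.002,"rx":0,"ry":0,"rz":0,"hand":0.02},{"dx":0,"dy":0,"dz":0.002,"rx":0,"ry":0,"rz":0,"hand":0.02},{"dx":0,"dy":0,"dz":0,"rx":0,"ry":0,"rz":0,"hand":0.02}]'
```

```text
clock: 5.97
position: [0.4679, -0.2619, 0.1123]
ee_rot: [-0.0, 0.166, 0.986, 0.0]
contact_force: [1.5, -0.1, -0.7]
width: 0.0264
gripper_force: 24.9
clock: 6.63
position: [0.4675, -0.2625, 0.0849]
ee_rot: [-0.0, 0.167, 0.986, 0.0]
contact_force: [-0.5, -0.6, -0.6]
width: 0.0262
gripper_force: 24.8
```

```bash
python3 -m pendant '[{"dx":0,"dy":0,"dz":0.002,"rx":0,"ry":0,"rz":0,"hand":0.02},{"dx":0,"dy":0,"dz":0.002,"rx":0,"ry":0,"rz":0,"hand":0.02},{"dx":0,"dy":0,"dz":0.001,"rx":0,"ry":0,"rz":0,"hand":0.02},{"dx":0,"dy":0,"dz":0,"rx":0,"ry":0,"rz":0,"hand":0.02},{"dx":0,"dy":0,"dz":0,"rx":0,"ry":0,"rz":0,"hand":0.02}]'
```

```text
clock: 7.05
position: [0.4678, -0.2627, 0.0806]
ee_rot: [0.0, 0.167, 0.986, -0.0]
contact_force: [-1.1, -0.1, 2.8]
width: 0.0262
gripper_force: 25.1
```

```bash
python3 -m pendant '[{"dx":0,"dy":0,"dz":0.001,"rx":0,"ry":0,"rz":0,"hand":0.02},{"dx":0,"dy":0,"dz":0,"rx":0,"ry":0,"rz":0,"hand":0.02},{"dx":0,"dy":0,"dz":0,"rx":0,"ry":0,"rz":0,"hand":0.05},{"dx":0,"dy":0,"dz":0,"rx":0,"ry":0,"rz":0,"hand":0.05},{"dx":0,"dy":0,"dz":0,"rx":0,"ry":0,"rz":0,"hand":0.05},{"dx":0,"dy":0,"dz":0,"rx":0,"ry":0,"rz":0,"hand":0.05},{"dx":0,"dy":0,"dz":-0.01,"rx":0,"ry":0,"rz":0,"hand":0.05},{"dx":0,"dy":0,"dz":-0.02,"rx":0,"ry":0,"rz":0,"hand":0.05},{"dx":0,"dy":0,"dz":-0.03,"rx":0,"ry":0,"rz":0,"hand":0.05},{"dx":0,"dy":0,"dz":-0.03,"rx":0,"ry":0,"rz":0,"hand":0.05},{"dx":0,"dy":0,"dz":-0.02,"rx":0,"ry":0,"rz":0,"hand":0.05},{"dx":0,"dy":0,"dz":0,"rx":0,"ry":0,"rz":0,"hand":0.05}]'
python3 - <<'E'
from h import *
w=cam('wrist'); cv2.imwrite('pics/w5.png',w['bgr'])
E
```

```text
clock: 8.05
position: [0.4703, -0.2645, 0.1947]
ee_rot: [0.005, 0.167, 0.986, -0.002]
contact_force: [0.6, -0.4, 0.0]
width: 0.0504
gripper_force: 0.0
```

View pics/w5.png

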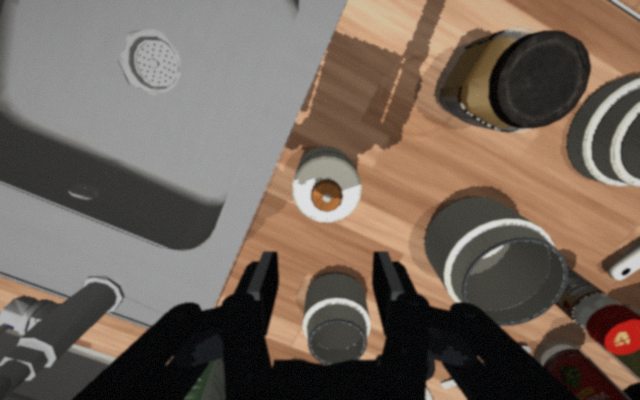

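```bash
python3 -m pendant '[{"dx":0.002,"dy":0.015,"dz":0,"rx":0,"ry":0,"rz":0,"hand":0.05},{"dx":0.004,"dy":0.03,"dz":0,"rx":0,"ry":0,"rz":0,"hand":0.05},{"dx":0.004,"dy":0.03,"dz":0,"rx":0,"ry":0,"rz":0,"hand":0.05},{"dx":0.004,"dy":0.03,"dz":0,"rx":0,"ry":0,"rz":0,"hand":0.05},{"dx":0.004,"dy":0.03,"dz":0,"rx":0,"ry":0,"rz":0,"hand":0.05},{"dx":0.004,"dy":0.03,"dz":0,"rx":0,"ry":0,"rz":0,"hand":0.05},{"dx":0.004,"dy":0.03,"dz":0,"rx":0,"ry":0,"rz":0,"hand":0.05},{"dx":0.004,"dy":0.03,"dz":0,"rx":0,"ry":0,"rz":0,"hand":0.05},{"dx":0.004,"dy":0.03,"dz":0,"rx":0,"ry":0,"rz":0,"hand":0.05},{"dx":0.004,"dy":0.03,"dz":0,"rx":0,"ry":0,"rz":0,"hand":0.05},{"dx":0.004,"dy":0.03,"dz":0,"rx":0,"ry":0,"rz":0,"hand":0.05},{"dx":0.003,"dy":0.002,"dz":0,"rx":0,"ry":0,"rz":0,"hand":0.05}]'
python3 -m pendant '[{"dx":0,"dy":0,"dz":0,"rx":0,"ry":0,"rz":0,"hand":0.05},{"dx":0,"dy":0,"dz":0,"rx":0,"ry":0,"rz":0,"hand":0.05}]'
cat > knob.py <<'E'
from h import *
import sys
z=float(sys.argv[1]); u,v=map(float,sys.argv[2:4])
s=manip.get_state(); w=cam('wrist')
hsv=cv2.cvtColor(w['bgr'],cv2.COLOR_BGR2HSV); m=cv2.inRange(hsv,(5,110,40),(20,255,255)); k=np.zeros_like(m); cv2.circle(k,(int(u),int(v)),32,255,-1); m&=k
n,_,st,ct=cv2.connectedComponentsWithStats(m); i=1+st[1:,4].argmax(); print(st[i],ct[i]); P=ray(w,ct[i],z); print('knob',P, 'tool delta',(q2R(s['ee_rot']).T@(P-s['position'])).round(4), s['position'])
cv2.imwrite('pics/wk.png',w['bgr'])
E
python3 knob.py .088 325 199
```

```text
clock: 9.1
position: [0.5296, 0.0561, 0.188]
ee_rot: [-0.001, 0.165, 0.986, 0.002]
contact_force: [-0.2, 0.4, -0.3]
width: 0.0499
gripper_force: 0.0
clock: 9.27
position: [0.5284, 0.0514, 0.1883]
ee_rot: [-0.001, 0.166, 0.986, -0.001]
contact_force: [0.7, -0.4, 0.6]
width: 0.05
gripper_force: 0.0
[312 190  29  30 648] [325.91049383 204.34567901]
knob [0.52997534 0.05178878 0.088     ] tool delta [-0.0015  0.001   0.1003] [0.52844715 0.05136502 0.18833535]
```

The picture shows lid_xs level on its canister at (327,190). The knob of lid_s is found at (326,204) and lies almost under the TCP, so I grasp it.

```bash
python3 -m pendant '[{"dx":-0.0015,"dy":0.001,"dz":0.02,"rx":0,"ry":0,"rz":0,"hand":0.05},{"dx":0,"dy":0,"dz":0.03,"rx":0,"ry":0,"rz":0,"hand":0.05},{"dx":0,"dy":0,"dz":0.025,"rx":0,"ry":0,"rz":0,"hand":0.05},{"dx":0,"dy":0,"dz":0.02,"rx":0,"ry":0,"rz":0,"hand":0.05},{"dx":0,"dy":0,"dz":0.01,"rx":0,"ry":0,"rz":0,"hand":0.05},{"dx":0,"dy":0,"dz":0.0045,"rx":0,"ry":0,"rz":0,"hand":0.05},{"dx":0,"dy":0,"dz":0,"rx":0,"ry":0,"rz":0,"hand":0.05},{"dx":0,"dy":0,"dz":0,"rx":0,"ry":0,"rz":0,"hand":0.02},{"dx":0,"dy":0,"dz":0,"rx":0,"ry":0,"rz":0,"hand":0.02},{"dx":0,"dy":0,"dz":0,"rx":0,"ry":0,"rz":0,"hand":0.02},{"dx":0,"dy":0,"dz":0,"rx":0,"ry":0,"rz":0,"hand":0.02},{"dx":0,"dy":0,"dz":0,"rx":0,"ry":0,"rz":0,"hand":0.02}]'
python3 -m pendant '[{"dx":0,"dy":0,"dz":0,"rx":0,"ry":0,"rz":0,"hand":0.02}]'
```

```text
clock: 10.32
position: [0.5322, 0.0518, 0.0811]
ee_rot: [0.002, 0.166, 0.986, -0.0]
contact_force: [1.2, -1.2, 6.3]
width: 0.0262
gripper_force: 24.9
clock: 10.4
position: [0.5323, 0.0517, 0.0812]
ee_rot: [0.002, 0.166, 0.986, -0.0]
contact_force: [-0.2, -1.6, 6.9]
width: 0.0263
gripper_force: 24.9
```

```bash
python3 -m pendant '[{"dx":0,"dy":0,"dz":-0.003,"rx":0,"ry":0,"rz":0,"hand":0.02},{"dx":0,"dy":0,"dz":-0.005,"rx":0,"ry":0,"rz":0,"hand":0.02},{"dx":0,"dy":0,"dz":-0.012,"rx":0,"ry":0,"rz":0,"hand":0.02},{"dx":0,"dy":0,"dz":-0.03,"rx":0,"ry":0,"rz":0,"hand":0.02},{"dx":0,"dy":0,"dz":-0.035,"rx":0,"ry":0,"rz":0,"hand":0.02},{"dx":0,"dy":0,"dz":-0.03,"rx":0,"ry":0,"rz":0,"hand":0.02},{"dx":-0.01,"dy":-0.011,"dz":-0.005,"rx":0,"ry":0,"rz":0,"hand":0.02},{"dx":-0.02,"dy":-0.022,"dz":0,"rx":0,"ry":0,"rz":0,"hand":0.02},{"dx":-0.024,"dy":-0.027,"dz":0,"rx":0,"ry":0,"rz":0,"hand":0.02},{"dx":-0.024,"dy":-0.027,"dz":0,"rx":0,"ry":0,"rz":0,"hand":0.02},{"dx":-0.024,"dy":-0.027,"dz":0,"rx":0,"ry":0,"rz":0,"hand":0.02},{"dx":-0.024,"dy":-0.027,"dz":0,"rx":0,"ry":0,"rz":0,"hand":0.02}]'
python3 -m pendant '[{"dx":-0.024,"dy":-0.027,"dz":0,"rx":0,"ry":0,"rz":0,"hand":0.02},{"dx":-0.024,"dy":-0.027,"dz":0,"rx":0,"ry":0,"rz":0,"hand":0.02},{"dx":-0.024,"dy":-0.027,"dz":0,"rx":0,"ry":0,"rz":0,"hand":0.02},{"dx":-0.024,"dy":-0.027,"dz":0,"rx":0,"ry":0,"rz":0,"hand":0.02},{"dx":-0.024,"dy":-0.027,"dz":0,"rx":0,"ry":0,"rz":0,"hand":0.02},{"dx":-0.014,"dy":-0.014,"dz":0,"rx":0,"ry":0,"rz":0,"hand":0.02},{"dx":-0.01,"dy":-0.013,"dz":0,"rx":0,"ry":0,"rz":0,"hand":0.02},{"dx":0,"dy":0,"dz":0,"rx":0,"ry":0,"rz":0,"hand":0.02},{"dx":0,"dy":0,"dz":0,"rx":0,"ry":0,"rz":0,"hand":0.02},{"dx":0,"dy":0,"dz":0,"rx":0,"ry":0,"rz":0,"hand":0.02}]'
python3 - <<'E'
from h import *
s=manip.get_state(); R=q2R(s['ee_rot'])
w=cam('wrist'); cv2.imwrite('pics/w6.png',w['bgr'])
P=np.array((.6295,-.304,.082))
print('s pred',proj(w,P),(R.T@(P-s['position'])).round(4),'knobtop',proj(w,s['position']+R@[0,0,-.012]),'lid top',proj(w,s['position']+R@[0,0,.006]),'px/m at rim',300/(w['p'][2]-.082))
E
```

```text
clock: 11.4
position: [0.6038, -0.1237, 0.1998]
ee_rot: [-0.0, 0.166, 0.986, 0.0]
contact_force: [0.9, -0.2, -1.5]
width: 0.0264
gripper_force: 24.9
clock: 12.23
position: [0.686, -0.3215, 0.1994]
ee_rot: [-0.001, 0.166, 0.986, 0.001]
contact_force: [0.4, 1.2, -0.9]
width: 0.0264
gripper_force: 24.9
s pred [322.06536127 130.54541971] [ 0.0589 -0.0022  0.1175] knobtop [324.87157781 275.87042832] lid top [324.82989407 257.96188295] px/m at rim 1149.439073136057
```

View pics/w6.png

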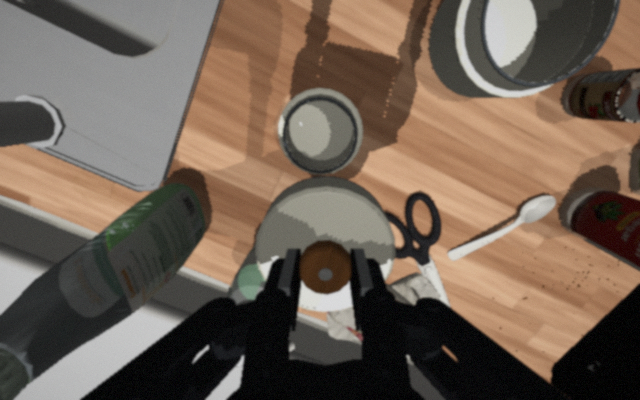

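The rim of canister s is at about (320,133), against the predicted (322,130.5). I adjust by about 2 mm and lower.

```bash
python3 -m pendant '[{"dx":0.015,"dy":-0.001,"dz":0,"rx":0,"ry":0,"rz":0,"hand":0.02},{"dx":0.025,"dy":-0.001,"dz":0,"rx":0,"ry":0,"rz":0,"hand":0.02},{"dx":0.017,"dy":-0.001,"dz":0.01,"rx":0,"ry":0,"rz":0,"hand":0.02},{"dx":0,"dy":0,"dz":0.025,"rx":0,"ry":0,"rz":0,"hand":0.02},{"dx":0,"dy":0,"dz":0.025,"rx":0,"ry":0,"rz":0,"hand":0.02},{"dx":0,"dy":0,"dz":0.015,"rx":0,"ry":0,"rz":0,"hand":0.02},{"dx":0,"dy":0,"dz":0.005,"rx":0,"ry":0,"rz":0,"hand":0.02},{"dx":0,"dy":0,"dz":0,"rx":0,"ry":0,"rz":0,"hand":0.02},{"dx":0,"dy":0,"dz":0,"rx":0,"ry":0,"rz":0,"hand":0.02}]'
python3 -m pendant '[{"dx":0,"dy":0,"dz":0.005,"rx":0,"ry":0,"rz":0,"hand":0.02},{"dx":0,"dy":0,"dz":0.005,"rx":0,"ry":0,"rz":0,"hand":0.02},{"dx":0,"dy":0,"dz":0.005,"rx":0,"ry":0,"rz":0,"hand":0.02},{"dx":0,"dy":0,"dz":0.005,"rx":0,"ry":0,"rz":0,"hand":0.02},{"dx":0,"dy":0,"dz":0.002,"rx":0,"ry":0,"rz":0,"hand":0.02},{"dx":0,"dy":0,"dz":0.002,"rx":0,"ry":0,"rz":0,"hand":0.02},{"dx":0,"dy":0,"dz":0,"rx":0,"ry":0,"rz":0,"hand":0.02},{"dx":0,"dy":0,"dz":0,"rx":0,"ry":0,"rz":0,"hand":0.02}]'
```

```text
clock: 13.03
position: [0.6322, -0.3064, 0.1208]
ee_rot: [0.001, 0.166, 0.986, -0.0]
contact_force: [0.6, -0.3, -0.8]
width: 0.0264
gripper_force: 24.9
clock: 13.7
position: [0.6317, -0.307, 0.0956]
ee_rot: [-0.0, 0.167, 0.986, 0.0]
contact_force: [-0.2, -0.1, -1.4]
width: 0.0262
gripper_force: 24.9
```

```bash
python3 -m pendant '[{"dx":0,"dy":0,"dz":0.002,"rx":0,"ry":0,"rz":0,"hand":0.02},{"dx":0,"dy":0,"dz":0.002,"rx":0,"ry":0,"rz":0,"hand":0.02},{"dx":0,"dy":0,"dz":0.001,"rx":0,"ry":0,"rz":0,"hand":0.02},{"dx":0,"dy":0,"dz":0,"rx":0,"ry":0,"rz":0,"hand":0.02},{"dx":0,"dy":0,"dz":0,"rx":0,"ry":0,"rz":0,"hand":0.02}]'
python3 -m pendant '[{"dx":0,"dy":0,"dz":0.001,"rx":0,"ry":0,"rz":0,"hand":0.02},{"dx":0,"dy":0,"dz":0,"rx":0,"ry":0,"rz":0,"hand":0.02},{"dx":0,"dy":0,"dz":0,"rx":0,"ry":0,"rz":0,"hand":0.02}]'
```

```text
clock: 14.12
position: [0.6319, -0.3071, 0.0913]
ee_rot: [0.0, 0.167, 0.986, -0.0]
contact_force: [-0.6, 0.4, 2.2]
width: 0.0262
gripper_force: 25.1
clock: 14.37
position: [0.6319, -0.3071, 0.0912]
ee_rot: [0.001, 0.167, 0.986, -0.0]
contact_force: [-1.6, 1.4, 6.3]
width: 0.0262
gripper_force: 25.4
```

```bash
python3 -m pendant '[{"dx":0,"dy":0,"dz":0,"rx":0,"ry":0,"rz":0,"hand":0.05},{"dx":0,"dy":0,"dz":0,"rx":0,"ry":0,"rz":0,"hand":0.05},{"dx":0,"dy":0,"dz":0,"rx":0,"ry":0,"rz":0,"hand":0.05},{"dx":0,"dy":0,"dz":0,"rx":0,"ry":0,"rz":0,"hand":0.05},{"dx":0,"dy":0,"dz":-0.01,"rx":0,"ry":0,"rz":0,"hand":0.05},{"dx":0,"dy":0,"dz":-0.02,"rx":0,"ry":0,"rz":0,"hand":0.05},{"dx":0,"dy":0,"dz":-0.03,"rx":0,"ry":0,"rz":0,"hand":0.05},{"dx":0,"dy":0,"dz":-0.03,"rx":0,"ry":0,"rz":0,"hand":0.05},{"dx":0,"dy":0,"dz":-0.01,"rx":0,"ry":0,"rz":0,"hand":0.05},{"dx":0,"dy":0,"dz":0,"rx":0,"ry":0,"rz":0,"hand":0.05}]'
python3 knob.py .098 325 195; cp pics/wk.png pics/w7.png
python3 -m pendant '[{"dx":0.01,"dy":0.014,"dz":0,"rx":0,"ry":0,"rz":0,"hand":0.05},{"dx":0.02,"dy":0.028,"dz":0,"rx":0,"ry":0,"rz":0,"hand":0.05},{"dx":0.02,"dy":0.028,"dz":0,"rx":0,"ry":0,"rz":0,"hand":0.05},{"dx":0.02,"dy":0.028,"dz":0,"rx":0,"ry":0,"rz":0,"hand":0.05},{"dx":0.02,"dy":0.028,"dz":0,"rx":0,"ry":0,"rz":0,"hand":0.05},{"dx":0.02,"dy":0.028,"dz":0,"rx":0,"ry":0,"rz":0,"hand":0.05},{"dx":0.02,"dy":0.028,"dz":0,"rx":0,"ry":0,"rz":0,"hand":0.05},{"dx":0.02,"dy":0.028,"dz":0,"rx":0,"ry":0,"rz":0,"hand":0.05},{"dx":0.02,"dy":0.028,"dz":0,"rx":0,"ry":0,"rz":0,"hand":0.05},{"dx":0.02,"dy":0.028,"dz":0,"rx":0,"ry":0,"rz":0,"hand":0.05},{"dx":0.02,"dy":0.028,"dz":0,"rx":0,"ry":0,"rz":0,"hand":0.05},{"dx":0.004,"dy":0.011,"dz":0,"rx":0,"ry":0,"rz":0,"hand":0.05}]'
python3 -m pendant '[{"dx":0,"dy":0,"dz":0.01,"rx":0,"ry":0,"rz":0,"hand":0.05},{"dx":0,"dy":0,"dz":0,"rx":0,"ry":0,"rz":0,"hand":0.05},{"dx":0,"dy":0,"dz":0,"rx":0,"ry":0,"rz":0,"hand":0.05}]'
python3 knob.py .063 325 203
```

```text
clock: 15.2
position: [0.6336, -0.3081, 0.1943]
ee_rot: [0.004, 0.167, 0.986, -0.001]
contact_force: [0.4, 0.3, 0.5]
width: 0.0498
gripper_force: 0.0
[311 184  30  31 672] [325.52827381 198.87946429]
knob [ 0.62999331 -0.30625185  0.098     ] tool delta [0.0048 0.0007 0.0963] [ 0.63362226 -0.30807842  0.19434803]
clock: 16.25
position: [0.5257, 0.0554, 0.1877]
ee_rot: [-0.003, 0.165, 0.986, 0.001]
contact_force: [-0.3, 0.3, 1.1]
width: 0.05
gripper_force: 0.0
clock: 16.5
position: [0.5291, 0.0505, 0.178]
ee_rot: [-0.002, 0.167, 0.986, -0.001]
contact_force: [-0.4, -0.3, -0.5]
width: 0.0502
gripper_force: 0.0
[315 184  28  29 579] [328.20379965 197.78583765]
knob [0.53014721 0.05331235 0.063     ] tool delta [-0.0004  0.0032  0.115 ] [0.52910066 0.05052292 0.17802157]
```

View pics/w7.png

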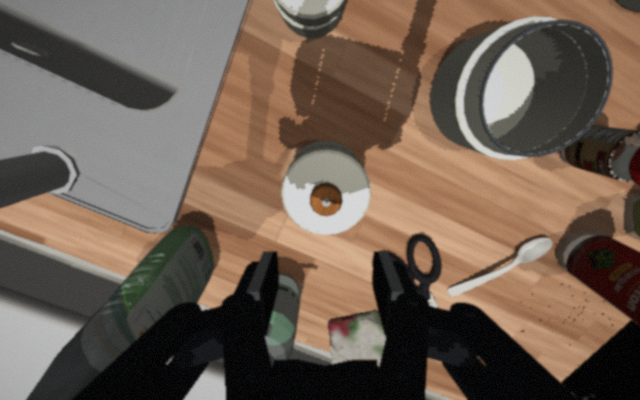

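The picture shows lid_s seated at (325,195) on its canister. The knob of lid_m is found, needing dy +3 mm, so I grasp it.

```bash
python3 -m pendant '[{"dx":-0.0005,"dy":0.003,"dz":0.02,"rx":0,"ry":0,"rz":0,"hand":0.05},{"dx":0,"dy":0,"dz":0.03,"rx":0,"ry":0,"rz":0,"hand":0.05},{"dx":0,"dy":0,"dz":0.03,"rx":0,"ry":0,"rz":0,"hand":0.05},{"dx":0,"dy":0,"dz":0.025,"rx":0,"ry":0,"rz":0,"hand":0.05},{"dx":0,"dy":0,"dz":0.013,"rx":0,"ry":0,"rz":0,"hand":0.05},{"dx":0,"dy":0,"dz":0.004,"rx":0,"ry":0,"rz":0,"hand":0.05},{"dx":0,"dy":0,"dz":0,"rx":0,"ry":0,"rz":0,"hand":0.05},{"dx":0,"dy":0,"dz":0,"rx":0,"ry":0,"rz":0,"hand":0.02},{"dx":0,"dy":0,"dz":0,"rx":0,"ry":0,"rz":0,"hand":0.02},{"dx":0,"dy":0,"dz":0,"rx":0,"ry":0,"rz":0,"hand":0.02},{"dx":0,"dy":0,"dz":0,"rx":0,"ry":0,"rz":0,"hand":0.02},{"dx":0,"dy":0,"dz":0,"rx":0,"ry":0,"rz":0,"hand":0.02}]'
python3 -m pendant '[{"dx":0,"dy":0,"dz":0,"rx":0,"ry":0,"rz":0,"hand":0.02}]'
```

```text
clock: 17.55
position: [0.5326, 0.0537, 0.0591]
ee_rot: [0.002, 0.166, 0.986, -0.0]
contact_force: [0.7, -2.6, 5.0]
width: 0.0257
gripper_force: 25.0
clock: 17.63
position: [0.5326, 0.0537, 0.0591]
ee_rot: [0.002, 0.166, 0.986, -0.0]
contact_force: [0.7, -2.5, 7.0]
width: 0.0256
gripper_force: 25.2
```

```bash
python3 -m pendant '[{"dx":0,"dy":0,"dz":-0.003,"rx":0,"ry":0,"rz":0,"hand":0.02},{"dx":0,"dy":0,"dz":-0.005,"rx":0,"ry":0,"rz":0,"hand":0.02},{"dx":0,"dy":0,"dz":-0.012,"rx":0,"ry":0,"rz":0,"hand":0.02},{"dx":0,"dy":0,"dz":-0.03,"rx":0,"ry":0,"rz":0,"hand":0.02},{"dx":0,"dy":0,"dz":-0.035,"rx":0,"ry":0,"rz":0,"hand":0.02},{"dx":0,"dy":0,"dz":-0.035,"rx":0,"ry":0,"rz":0,"hand":0.02},{"dx":0.01,"dy":0.0075,"dz":-0.02,"rx":0,"ry":0,"rz":0,"hand":0.02},{"dx":0.025,"dy":0.019,"dz":0,"rx":0,"ry":0,"rz":0,"hand":0.02},{"dx":0.025,"dy":0.019,"dz":0,"rx":0,"ry":0,"rz":0,"hand":0.02},{"dx":0.025,"dy":0.019,"dz":0,"rx":0,"ry":0,"rz":0,"hand":0.02},{"dx":0.015,"dy":0.011,"dz":0,"rx":0,"ry":0,"rz":0,"hand":0.02},{"dx":0,"dy":0,"dz":0,"rx":0,"ry":0,"rz":0,"hand":0.02}]'
python3 -m pendant '[{"dx":0,"dy":0,"dz":0,"rx":0,"ry":0,"rz":0,"hand":0.02},{"dx":0,"dy":0,"dz":0,"rx":0,"ry":0,"rz":0,"hand":0.02},{"dx":0,"dy":0,"dz":0,"rx":0,"ry":0,"rz":0,"hand":0.02}]'
python3 - <<'E'
from h import *
s=manip.get_state(); R=q2R(s['ee_rot'])
w=cam('wrist'); cv2.imwrite('pics/w8.png',w['bgr'])
P=np.array((.405,.177,.09))
print('m pred',proj(w,P),(R.T@(P-s['position'])).round(4),'hem front/left/right',[proj(w,s['position']+R@[x,y,.034]).round(0) for x,y in((.048,0),(0,-.048),(0,.048))],'px/m at rim',300/(w['p'][2]-.09))
E
```

```text
clock: 18.63
position: [0.4579, 0.1611, 0.1976]
ee_rot: [-0.002, 0.165, 0.986, 0.001]
contact_force: [-0.9, 0.4, -1.4]
width: 0.026
gripper_force: 25.0
clock: 18.88
position: [0.4622, 0.1576, 0.1977]
ee_rot: [0.0, 0.167, 0.986, -0.0]
contact_force: [-0.6, -0.5, -1.5]
width: 0.026
gripper_force: 25.0
m pred [324.03792684 129.93062344] [ 0.0604 -0.0005  0.1077] hem front/left/right [array([325., 164.]), array([251., 236.]), array([399., 236.])] px/m at rim 1194.4370405042434
```

View pics/w8.png

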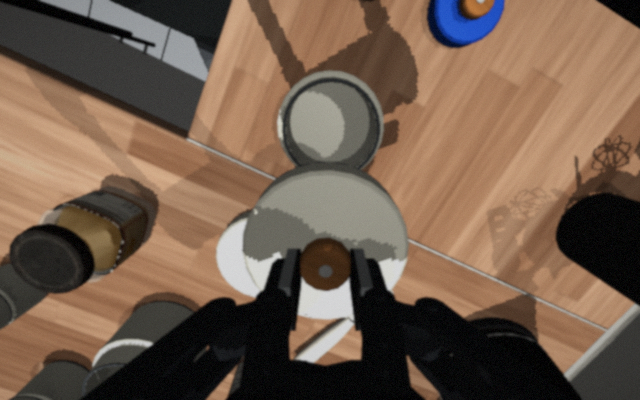

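Lid_m is in the hand, centred at x≈325.5 with its front hem at about v=166 (predicted 164). The dark rim of canister m spans 284–379 by 77–172, so its centre is (331.5,124.5), and its 95 px width matches 80 mm. Correction to dx 0.065, dy 0.006.

```bash
python3 -m pendant '[{"dx":0.015,"dy":0.002,"dz":0,"rx":0,"ry":0,"rz":0,"hand":0.02},{"dx":0.03,"dy":0.002,"dz":0,"rx":0,"ry":0,"rz":0,"hand":0.02},{"dx":0.02,"dy":0.002,"dz":0.005,"rx":0,"ry":0,"rz":0,"hand":0.02},{"dx":0,"dy":0,"dz":0.025,"rx":0,"ry":0,"rz":0,"hand":0.02},{"dx":0,"dy":0,"dz":0.025,"rx":0,"ry":0,"rz":0,"hand":0.02},{"dx":0,"dy":0,"dz":0.012,"rx":0,"ry":0,"rz":0,"hand":0.02},{"dx":0,"dy":0,"dz":0,"rx":0,"ry":0,"rz":0,"hand":0.02},{"dx":0,"dy":0,"dz":0,"rx":0,"ry":0,"rz":0,"hand":0.02}]'
python3 -m pendant '[{"dx":0,"dy":0,"dz":0.005,"rx":0,"ry":0,"rz":0,"hand":0.02},{"dx":0,"dy":0,"dz":0.005,"rx":0,"ry":0,"rz":0,"hand":0.02},{"dx":0,"dy":0,"dz":0.005,"rx":0,"ry":0,"rz":0,"hand":0.02},{"dx":0,"dy":0,"dz":0.005,"rx":0,"ry":0,"rz":0,"hand":0.02},{"dx":0,"dy":0,"dz":0.003,"rx":0,"ry":0,"rz":0,"hand":0.02},{"dx":0,"dy":0,"dz":0,"rx":0,"ry":0,"rz":0,"hand":0.02},{"dx":0,"dy":0,"dz":0,"rx":0,"ry":0,"rz":0,"hand":0.02}]'
```

```text
clock: 19.6
position: [0.4015, 0.1851, 0.1305]
ee_rot: [-0.001, 0.167, 0.986, -0.0]
contact_force: [-0.0, 0.5, -1.0]
width: 0.0258
gripper_force: 25.0
clock: 20.18
position: [0.4028, 0.1851, 0.1078]
ee_rot: [0.0, 0.167, 0.986, -0.0]
contact_force: [1.8, -2.0, -0.5]
width: 0.026
gripper_force: 25.0
```

```bash
python3 -m pendant '[{"dx":-0.001,"dy":0,"dz":0.002,"rx":0,"ry":0,"rz":0,"hand":0.02},{"dx":0,"dy":0,"dz":0.002,"rx":0,"ry":0,"rz":0,"hand":0.02},{"dx":0,"dy":0,"dz":0.001,"rx":0,"ry":0,"rz":0,"hand":0.02},{"dx":0,"dy":0,"dz":0,"rx":0,"ry":0,"rz":0,"hand":0.02}]'
python3 -m pendant '[{"dx":0,"dy":0,"dz":0.001,"rx":0,"ry":0,"rz":0,"hand":0.02},{"dx":0,"dy":0,"dz":0.001,"rx":0,"ry":0,"rz":0,"hand":0.02},{"dx":0,"dy":0,"dz":0,"rx":0,"ry":0,"rz":0,"hand":0.02},{"dx":0,"dy":0,"dz":0,"rx":0,"ry":0,"rz":0,"hand":0.02}]'
```

```text
clock: 20.52
position: [0.4043, 0.1849, 0.1041]
ee_rot: [0.001, 0.166, 0.986, 0.0]
contact_force: [0.1, -2.3, 8.2]
width: 0.0258
gripper_force: 26.0
clock: 20.85
position: [0.4048, 0.1848, 0.1034]
ee_rot: [0.002, 0.166, 0.986, 0.0]
contact_force: [-1.0, -3.1, 17.9]
width: 0.0262
gripper_force: 26.9
```

```bash
python3 -m pendant '[{"dx":0,"dy":0,"dz":-0.001,"rx":0,"ry":0,"rz":0,"hand":0.05},{"dx":0,"dy":0,"dz":0,"rx":0,"ry":0,"rz":0,"hand":0.05},{"dx":0,"dy":0,"dz":0,"rx":0,"ry":0,"rz":0,"hand":0.05},{"dx":0,"dy":0,"dz":0,"rx":0,"ry":0,"rz":0,"hand":0.05},{"dx":0,"dy":0,"dz":-0.01,"rx":0,"ry":0,"rz":0,"hand":0.05},{"dx":0,"dy":0,"dz":-0.02,"rx":0,"ry":0,"rz":0,"hand":0.05},{"dx":0,"dy":0,"dz":-0.03,"rx":0,"ry":0,"rz":0,"hand":0.05},{"dx":0,"dy":0,"dz":-0.03,"rx":0,"ry":0,"rz":0,"hand":0.05},{"dx":0,"dy":0,"dz":0,"rx":0,"ry":0,"rz":0,"hand":0.05},{"dx":0,"dy":0,"dz":0,"rx":0,"ry":0,"rz":0,"hand":0.05}]'
python3 knob.py .106 325 199
python3 - <<'E'
import cv2
from h import *
a=cv2.imread('pics/wk.png')
s=cam('scene')['bgr'][130:290,185:345]
w=cv2.resize(a[100:300,225:425],(400,400)); cv2.imwrite('pics/w9.png',np.hstack([w,cv2.resize(s,(400,400),interpolation=cv2.INTER_CUBIC)]))
E
```

```text
clock: 21.68
position: [0.404, 0.1853, 0.1929]
ee_rot: [0.001, 0.167, 0.986, 0.001]
contact_force: [-0.5, -0.1, -1.4]
width: 0.0502
gripper_force: 0.0
[309 193  31  33 718] [323.62674095 208.88440111]
knob [0.4046364  0.18438519 0.106     ] tool delta [-0.0007 -0.0009  0.0869] [0.40402903 0.18534492 0.19290915]
```

View pics/w9.png

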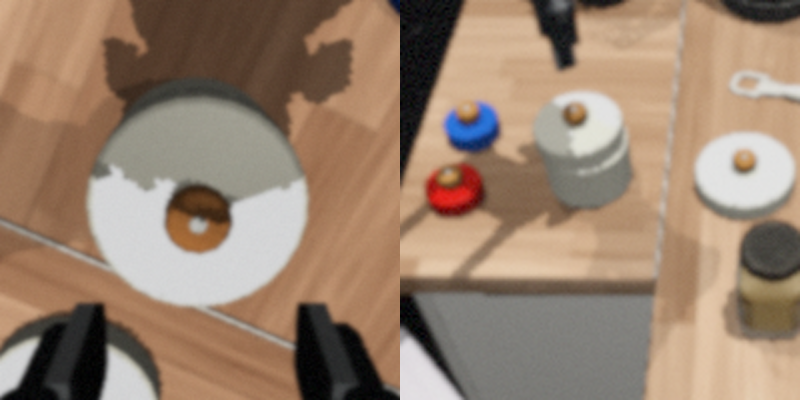

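Lid_m sits level and concentric on its canister: left half, the lid disc is at (197,193); right half, the hem lies parallel just above the shoulder. Next is lid_l.

```bash
python3 -m pendant '[{"dx":-0.012,"dy":-0.006,"dz":0,"rx":0,"ry":0,"rz":0,"hand":0.05},{"dx":-0.03,"dy":-0.015,"dz":0,"rx":0,"ry":0,"rz":0,"hand":0.05},{"dx":-0.03,"dy":-0.016,"dz":0,"rx":0,"ry":0,"rz":0,"hand":0.05},{"dx":-0.03,"dy":-0.016,"dz":0,"rx":0,"ry":0,"rz":0,"hand":0.05},{"dx":-0.03,"dy":-0.016,"dz":0.01,"rx":0,"ry":0,"rz":0,"hand":0.05},{"dx":-0.02,"dy":-0.01,"dz":0.02,"rx":0,"ry":0,"rz":0,"hand":0.05},{"dx":-0.01,"dy":-0.004,"dz":0.01,"rx":0,"ry":0,"rz":0,"hand":0.05},{"dx":0,"dy":0,"dz":0,"rx":0,"ry":0,"rz":0,"hand":0.05},{"dx":0,"dy":0,"dz":0,"rx":0,"ry":0,"rz":0,"hand":0.05},{"dx":0,"dy":0,"dz":0,"rx":0,"ry":0,"rz":0,"hand":0.05}]'
python3 knob.py .038 325 199
```

```text
clock: 22.62
position: [0.5276, 0.0544, 0.1516]
ee_rot: [-0.001, 0.166, 0.986, 0.0]
contact_force: [-0.3, 0.6, -0.7]
width: 0.0506
gripper_force: 0.0
[312 185  28  29 577] [325.694974   199.16984402]
knob [0.52883281 0.05496924 0.038     ] tool delta [-0.0012  0.0009  0.1136] [0.52758391 0.05442355 0.1515743 ]
```

```bash
python3 -m pendant '[{"dx":-0.001,"dy":0.001,"dz":0.02,"rx":0,"ry":0,"rz":0,"hand":0.05},{"dx":0,"dy":0,"dz":0.03,"rx":0,"ry":0,"rz":0,"hand":0.05},{"dx":0,"dy":0,"dz":0.03,"rx":0,"ry":0,"rz":0,"hand":0.05},{"dx":0,"dy":0,"dz":0.025,"rx":0,"ry":0,"rz":0,"hand":0.05},{"dx":0,"dy":0,"dz":0.012,"rx":0,"ry":0,"rz":0,"hand":0.05},{"dx":0,"dy":0,"dz":0.004,"rx":0,"ry":0,"rz":0,"hand":0.05},{"dx":0,"dy":0,"dz":0,"rx":0,"ry":0,"rz":0,"hand":0.05},{"dx":0,"dy":0,"dz":0,"rx":0,"ry":0,"rz":0,"hand":0.02},{"dx":0,"dy":0,"dz":0,"rx":0,"ry":0,"rz":0,"hand":0.02},{"dx":0,"dy":0,"dz":0,"rx":0,"ry":0,"rz":0,"hand":0.02},{"dx":0,"dy":0,"dz":0,"rx":0,"ry":0,"rz":0,"hand":0.02},{"dx":0,"dy":0,"dz":0,"rx":0,"ry":0,"rz":0,"hand":0.02}]' 30
python3 -m pendant '[{"dx":0,"dy":0,"dz":0,"rx":0,"ry":0,"rz":0,"hand":0.02}]'
```

```text
clock: 23.67
position: [0.5313, 0.0542, 0.0326]
ee_rot: [0.002, 0.167, 0.986, 0.001]
contact_force: [-1.6, 2.0, 7.1]
width: 0.026
gripper_force: 29.6
clock: 23.75
position: [0.5313, 0.0543, 0.0326]
ee_rot: [0.001, 0.167, 0.986, 0.001]
contact_force: [-1.4, 1.2, 6.4]
width: 0.0261
gripper_force: 29.6
```

```bash
python3 -m pendant '[{"dx":0,"dy":0,"dz":-0.003,"rx":0,"ry":0,"rz":0,"hand":0.02},{"dx":0,"dy":0,"dz":-0.007,"rx":0,"ry":0,"rz":0,"hand":0.02},{"dx":0,"dy":0,"dz":-0.02,"rx":0,"ry":0,"rz":0,"hand":0.02},{"dx":0,"dy":0,"dz":-0.035,"rx":0,"ry":0,"rz":0,"hand":0.02},{"dx":0,"dy":0,"dz":-0.038,"rx":0,"ry":0,"rz":0,"hand":0.02},{"dx":0,"dy":0,"dz":-0.038,"rx":0,"ry":0,"rz":0,"hand":0.02},{"dx":0,"dy":0,"dz":-0.025,"rx":0,"ry":0,"rz":0,"hand":0.02},{"dx":-0.015,"dy":-0.011,"dz":-0.01,"rx":0,"ry":0,"rz":0,"hand":0.02},{"dx":-0.03,"dy":-0.022,"dz":0,"rx":0,"ry":0,"rz":0,"hand":0.02},{"dx":-0.03,"dy":-0.022,"dz":0,"rx":0,"ry":0,"rz":0,"hand":0.02},{"dx":-0.03,"dy":-0.022,"dz":0,"rx":0,"ry":0,"rz":0,"hand":0.02},{"dx":-0.03,"dy":-0.022,"dz":0,"rx":0,"ry":0,"rz":0,"hand":0.02}]'
python3 -m pendant '[{"dx":-0.03,"dy":-0.022,"dz":0,"rx":0,"ry":0,"rz":0,"hand":0.02},{"dx":-0.02,"dy":-0.015,"dz":0,"rx":0,"ry":0,"rz":0,"hand":0.02},{"dx":-0.01,"dy":-0.008,"dz":0,"rx":0,"ry":0,"rz":0,"hand":0.02},{"dx":0,"dy":0,"dz":0,"rx":0,"ry":0,"rz":0,"hand":0.02},{"dx":0,"dy":0,"dz":0,"rx":0,"ry":0,"rz":0,"hand":0.02},{"dx":0,"dy":0,"dz":0,"rx":0,"ry":0,"rz":0,"hand":0.02},{"dx":0,"dy":0,"dz":0,"rx":0,"ry":0,"rz":0,"hand":0.02}]'
python3 - <<'E'
from h import *
s=manip.get_state(); R=q2R(s['ee_rot'])
w=cam('wrist'); cv2.imwrite('pics/w10.png',w['bgr'])
P=np.array((.600,-.121,.098))
print('l pred',proj(w,P),(R.T@(P-s['position'])).round(4),'hem front',proj(w,s['position']+R@[.056,0,.0326]).round(0),'px/m at rim',300/(w['p'][2]-.098))
E
```

```text
clock: 24.75
position: [0.6255, -0.0853, 0.2075]
ee_rot: [0.0, 0.166, 0.986, 0.0]
contact_force: [-0.2, 0.7, -0.5]
width: 0.0255
gripper_force: 29.9
clock: 25.33
position: [0.6661, -0.1444, 0.2072]
ee_rot: [-0.0, 0.166, 0.986, 0.0]
contact_force: [0.3, -0.1, -1.6]
width: 0.0256
gripper_force: 29.9
l pred [325.17538538 117.67195621] [0.07   0.0004 0.1092] hem front [325. 151.] px/m at rim 1187.2186996908529
```

View pics/w10.png

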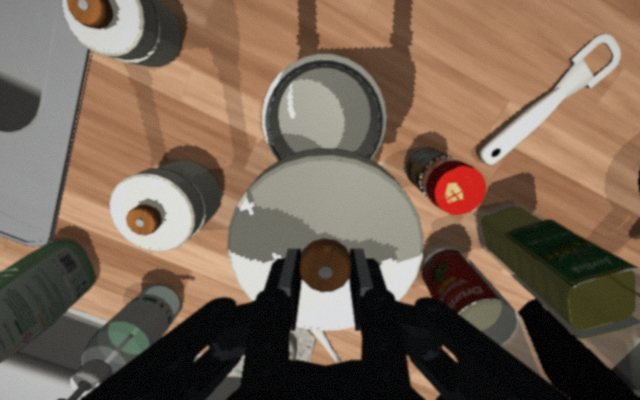

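The rim of canister l spans 267–382 with its top at v=60, so its centre is (324.5,117), against the predicted (325,118). The lid hem is centred at x≈325. I go in directly.

```bash
python3 -m pendant '[{"dx":0.015,"dy":0,"dz":0,"rx":0,"ry":0,"rz":0,"hand":0.02},{"dx":0.03,"dy":0,"dz":0,"rx":0,"ry":0,"rz":0,"hand":0.02},{"dx":0.02,"dy":0,"dz":0.005,"rx":0,"ry":0,"rz":0,"hand":0.02},{"dx":0.0045,"dy":0,"dz":0.025,"rx":0,"ry":0,"rz":0,"hand":0.02},{"dx":0,"dy":0,"dz":0.025,"rx":0,"ry":0,"rz":0,"hand":0.02},{"dx":0,"dy":0,"dz":0.014,"rx":0,"ry":0,"rz":0,"hand":0.02},{"dx":0,"dy":0,"dz":0,"rx":0,"ry":0,"rz":0,"hand":0.02},{"dx":0,"dy":0,"dz":0,"rx":0,"ry":0,"rz":0,"hand":0.02}]'
python3 -m pendant '[{"dx":0,"dy":0,"dz":0.005,"rx":0,"ry":0,"rz":0,"hand":0.02},{"dx":0,"dy":0,"dz":0.005,"rx":0,"ry":0,"rz":0,"hand":0.02},{"dx":0,"dy":0,"dz":0.005,"rx":0,"ry":0,"rz":0,"hand":0.02},{"dx":0,"dy":0,"dz":0.005,"rx":0,"ry":0,"rz":0,"hand":0.02},{"dx":0,"dy":0,"dz":0.003,"rx":0,"ry":0,"rz":0,"hand":0.02},{"dx":0,"dy":0,"dz":0,"rx":0,"ry":0,"rz":0,"hand":0.02},{"dx":0,"dy":0,"dz":0,"rx":0,"ry":0,"rz":0,"hand":0.02}]'
```

```text
clock: 26.05
position: [0.6008, -0.1223, 0.1378]
ee_rot: [-0.001, 0.166, 0.986, 0.0]
contact_force: [-0.1, -0.7, -1.0]
width: 0.0259
gripper_force: 29.9
clock: 26.63
position: [0.6018, -0.1236, 0.1147]
ee_rot: [0.0, 0.167, 0.986, -0.0]
contact_force: [1.4, -0.7, -2.1]
width: 0.0257
gripper_force: 29.8
```

```bash
python3 -m pendant '[{"dx":0,"dy":0,"dz":0.002,"rx":0,"ry":0,"rz":0,"hand":0.02},{"dx":0,"dy":0,"dz":0.002,"rx":0,"ry":0,"rz":0,"hand":0.02},{"dx":0,"dy":0,"dz":0.001,"rx":0,"ry":0,"rz":0,"hand":0.02},{"dx":0,"dy":0,"dz":0,"rx":0,"ry":0,"rz":0,"hand":0.02}]'
python3 -m pendant '[{"dx":0,"dy":0,"dz":0.001,"rx":0,"ry":0,"rz":0,"hand":0.02},{"dx":0,"dy":0,"dz":0,"rx":0,"ry":0,"rz":0,"hand":0.02},{"dx":0,"dy":0,"dz":0,"rx":0,"ry":0,"rz":0,"hand":0.02}]'
```

```text
clock: 26.97
position: [0.6019, -0.1236, 0.1101]
ee_rot: [0.001, 0.167, 0.986, -0.0]
contact_force: [0.9, -1.0, -0.1]
width: 0.0264
gripper_force: 30.0
clock: 27.22
position: [0.6022, -0.1237, 0.1097]
ee_rot: [0.001, 0.167, 0.986, -0.0]
contact_force: [1.8, -1.8, 4.5]
width: 0.0264
gripper_force: 30.4
```

Contact came at the expected height, so I release, rise and look.

```bash
python3 -m pendant '[{"dx":0,"dy":0,"dz":0.001,"rx":0,"ry":0,"rz":0,"hand":0.02},{"dx":0,"dy":0,"dz":0,"rx":0,"ry":0,"rz":0,"hand":0.05},{"dx":0,"dy":0,"dz":0,"rx":0,"ry":0,"rz":0,"hand":0.05},{"dx":0,"dy":0,"dz":0,"rx":0,"ry":0,"rz":0,"hand":0.05},{"dx":0,"dy":0,"dz":0,"rx":0,"ry":0,"rz":0,"hand":0.05},{"dx":0,"dy":0,"dz":-0.01,"rx":0,"ry":0,"rz":0,"hand":0.05},{"dx":0,"dy":0,"dz":-0.02,"rx":0,"ry":0,"rz":0,"hand":0.05},{"dx":0,"dy":0,"dz":-0.03,"rx":0,"ry":0,"rz":0,"hand":0.05},{"dx":0,"dy":0,"dz":-0.035,"rx":0,"ry":0,"rz":0,"hand":0.05},{"dx":0,"dy":0,"dz":-0.035,"rx":0,"ry":0,"rz":0,"hand":0.05},{"dx":0,"dy":0,"dz":-0.03,"rx":0,"ry":0,"rz":0,"hand":0.05},{"dx":0,"dy":0,"dz":0,"rx":0,"ry":0,"rz":0,"hand":0.05}]'
python3 -m pendant '[{"dx":0.02,"dy":0.02,"dz":0,"rx":0,"ry":0,"rz":0,"hand":0.05},{"dx":0.03,"dy":0.025,"dz":0,"rx":0,"ry":0,"rz":0,"hand":0.05},{"dx":0.03,"dy":0.025,"dz":0,"rx":0,"ry":0,"rz":0,"hand":0.05},{"dx":0.03,"dy":0.025,"dz":0,"rx":0,"ry":0,"rz":0,"hand":0.05},{"dx":0.03,"dy":0.025,"dz":0,"rx":0,"ry":0,"rz":0,"hand":0.05},{"dx":0.02,"dy":0.02,"dz":0,"rx":0,"ry":0,"rz":0,"hand":0.05},{"dx":0,"dy":0,"dz":0,"rx":0,"ry":0,"rz":0,"hand":0.05},{"dx":0,"dy":0,"dz":0,"rx":0,"ry":0,"rz":0,"hand":0.05}]'
python3 - <<'E'
from h import *
s=cam('scene')['bgr']; t=cam('top')['bgr']
cv2.imwrite('pics/e1.png',np.vstack([cv2.resize(s[130:320,180:500],None,fx=2,fy=2,interpolation=cv2.INTER_CUBIC)[:, :640],cv2.resize(t[120:270,240:450],(640,219*2//2),interpolation=cv2.INTER_CUBIC)]))
E
```

```text
clock: 28.22
position: [0.6045, -0.1242, 0.276]
ee_rot: [0.007, 0.167, 0.986, -0.001]
contact_force: [1.5, 0.2, 1.2]
width: 0.0499
gripper_force: 0.0
clock: 28.88
position: [0.4954, 0.0626, 0.2683]
ee_rot: [0.0, 0.165, 0.986, -0.0]
contact_force: [1.0, -0.5, 0.7]
width: 0.0502
gripper_force: 0.0
```

View pics/e1.png

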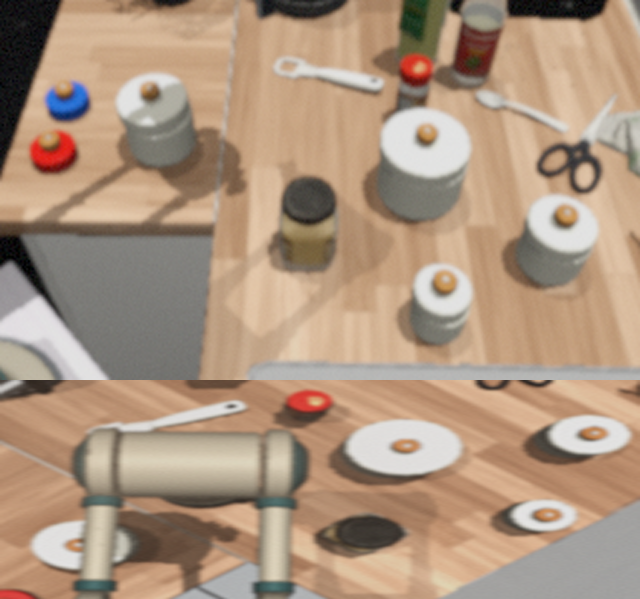

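All four lids look seated in both views and the jars haven't moved. As a numeric cross-check on heights, I triangulate the knobs from the scene and top views.

Run:
```python
from h import *
S=cam('scene');T=cam('top')
def blob(d,P):
    uv=proj(d,P); u,v=uv.round().astype(int); k=8; r=9
    c=cv2.resize(d['bgr'][v-r:v+r+1,u-r:u+r+1],None,fx=k,fy=k,interpolation=cv2.INTER_CUBIC)
    h=cv2.cvtColor(c,cv2.COLOR_BGR2HSV); m=cv2.inRange(h,(5,95,60),(22,255,255))
    n,_,st,ct=cv2.connectedComponentsWithStats(m); i=1+st[1:,4].argmax()
    return (ct[i]+.5)/k-.5+[u-r,v-r], st[i,4]/k/k
for n,P,h in [('xs',(.467,-.262),.052),('s',(.631,-.306),.06),('m',(.4045,.1847),.068),('l',(.601,-.123),.076)]:
    P=np.array([*P,h+.036]); A=[];b=[];px=[]
    for d in(S,T):
        uv,a=blob(d,P); px.append((uv.round(1),round(a,1))); r=ray(d,uv,0)-d['p']; r/=np.linalg.norm(r); M=np.eye(3)-np.outer(r,r); A.append(M); b.append(M@d['p'])
    X=np.linalg.lstsq(np.vstack(A),np.hstack(b),rcond=None)[0]
    print(n,X.round(4),'expected z',P[2],px)
s=manip.get_state();print(s['clock'],s['position'],s['contact_force'])
```

```text
xs [ 0.4666 -0.2627  0.0845] expected z 0.088 [(array([401.8, 271.2]), np.float64(78.0)), (array([419.1, 212.1]), np.float64(46.5))]
s [ 0.6306 -0.3073  0.0923] expected z 0.096 [(array([462.3, 238.1]), np.float64(68.1)), (array([434.1, 156.3]), np.float64(46.6))]
m [0.4058 0.1887 0.0948] expected z 0.10400000000000001 [(array([254.5, 175.9]), np.float64(41.3)), (array([264.2, 232.8]), np.float64(27.5))]
l [ 0.6021 -0.1241  0.107 ] expected z 0.11199999999999999 [(array([392.9, 197.4]), np.float64(51.0)), (array([372.7, 164.8]), np.float64(46.0))]
29.0833 [0.49692524 0.06052658 0.26771054] [0.95529295 0.19865973 0.542884  ]
```

Knob heights agree within about 4 mm for xs and s and 5 mm for l. Lid m reads 9 mm low because its knob is partly shaded by the arm, so it isn't standing high. The arm is clear of everything, so I hand in.

```bash
python3 -c "
from rig import manip
print(manip.sign_off())"
```

```text
the job is handed in; nothing more can be done
None
```

I put all four lids on their own canisters and handed the job in at about 29 s of the 106 s allowed. The final images show every lid seated, though lid_m's height is confirmed only by eye because arm shadow spoiled its measurement.

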